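# Set the jig's stop collar to the leaf and lock it

## Task

On the leaf-cutting jig, loosen the thumb screw of the stop collar, slide the collar along its rail until its finger just meets the tip of the sheet-metal leaf, and tighten the screw again to lock it there. Loosen the screw before you move the collar, do not push the leaf out of its place, leave the tin and the offcut on the board where they are, and let go when you are done.

Things in the scene. Friction and masses are not known exactly. Their poses are not given: they have to be found in the camera images.
- jig: Fixed jig: plywood board 200 x 480 x 12 mm, with an 18 mm round steel rail along its y axis, 45 mm above the bench, between end posts 64 mm tall. A rack of low teeth, 6 mm apart, runs along the rail's top. Origin on the bench under the rail's middle; x level, across the rail towards the leaf's side (board: x -65 to +135 mm); y along the rail; z up. The small plain ring at the -y end is fixed.
- stop_collar (a joint): The stop collar's place on the rail, m: 0 near the +y end, growing as it slides in jig -y, towards the leaf; limit 0.20. Ribbed steel ring, 42 mm diameter, 28 mm long, middle at jig y = 150 mm minus this value, top 66 mm above the bench; cannot turn. Screw tight: locked. Loose: slides with about 2 N and stays where left, but tightening may shift it up to 3 mm, into the nearest gap between teeth.
- finger_face (a point): Point low on the finger's leaf-side face, which meets the leaf tip. The finger is an upright steel blade, 16 mm wide across the rail, 6 mm thick, 75 mm from the rail axis on the jig's +x side, on an arm fixed to the collar, reaching down to 1 mm above the board; this point is 15 mm above the bench. Axes as the jig's: the face looks along -y.
- stop_screw (a joint): Angle of the thumb screw that locks the collar, rad: 0 hard tight (end stop), growing counter-clockwise seen from above (loosening), up to 2.0. Tight is below 0.2; its sprung point is clear of the rail's teeth, and the collar free, from about 0.75 on (loosen to 1 or more). It rises 3.5 mm per rad. Turning takes about 0.10 Nm, the last of tightening 0.18 Nm; it stays where it is left.
- screw_grip (a point): Centre of the thumb screw's head, on its upright axis above the collar's middle, 95 mm above the bench when tight. The head is a dark steel bar 32 mm long (this point's x axis), 10 mm thick (y), 24 mm tall, underside 17 mm above the collar. At screw angle 0 its x axis is the jig's x axis; it turns with the screw. The collar can be pulled along the rail by this head.
- leaf: Flat brown sheet-metal leaf, 170 mm long (its y axis), 64 mm wide, 5 mm thick, loose on the board with a dark steel hold-down block (38 x 50 x 30 mm) fixed on it behind its middle, together about 0.9 kg. Its length runs along the rail (within 0.05 rad), 80 mm from the rail axis. Origin at the middle of its underside; +y towards its tip, z up.
- leaf_tip (a point): The tip of the leaf that points to the finger: middle of its 17 mm wide blunt end, half-way up its thickness (14.5 mm above the bench). Axes as the leaf's.
- tin: Closed small metal tin, 40 mm diameter, 28 mm tall, standing on the board near the +y end. Origin at the centre of its underside. Bystander.
- offcut: Flat sheet offcut 24 x 80 x 5 mm lying on the board on the side of the rail away from the leaf. Origin at the centre of its underside. Bystander.
There are look-alikes about, which are no part of the job. There is more than one size of the leaf; the one meant has the size given above.

How it is judged:
By the outcome, as a careful person would: the job done as asked, in the order asked, and still so for the second after the job is handed in, with the robot touching nothing.
It also fails if it takes over 46 s, if anything falls off the work surface, if the arm or the gripper's body presses on something with over 40 N, if the wrist force passes 120 N, or if a joint passes its speed limit or range.

## Robot

A 6-joint arm with a two-finger parallel gripper is mounted at the origin on the work surface. World frame = base frame: x ahead of the robot, y to its left, z up, the work surface at z = 0. Lengths are in m, angles in degrees, forces in N, time in s.
With the tool pointing down it reaches from about 0.35 to 0.875 m from the base axis. Payload 4.2 kg.
Tool frame: the origin (TCP) lies midway between the tips of the shut fingers; the grasp point (between the pads) lies 19 mm behind it; y points along the fingers, z is the direction in which the jaws open and shut, and the axes are right-handed (so a half turn about y gives the same grasp; the last joint's range is limited). The gripper opens to 87 mm and grips with 3 to 60 N. Pads are 19 mm wide; open, the fingers measure 117 mm over their backs; the gripper's body (75 mm by 190 mm) begins 51 mm behind the grasp point.
Start: joints at [89.645, 22.042, 0.453, 0, -68.411, -14.817], TCP at [0.164, 0.603, 0.223] pointing down, gripper open.
Joint ranges: [-179.83, 179.83], [-69.29, 118.12], [-61.27, 80.66], [-181.25, 117.63], [-171.15, -9.14], [-177.46, 177.46]. Speed limits (degrees/s): [159.86, 159.86, 180, 180, 180, 180].

## Interface

Orientations are given as [roll, pitch, yaw] about the fixed x, y, z axes, in that order (R = Rz(yaw) Ry(pitch) Rx(roll)).
In Python, from workcell import env gives the robot as it stands. The module is installed in compiled form; this text tells all that it offers. Calls block until the motion is done:
- env.goto(position, orientation): joint-space move of the TCP to a pose.
- env.move_straight(position, rotation=None, rate=0.15, force_limit=None): straight line of the TCP; rotation=None keeps the orientation; rate is the mean speed in m/s. With force_limit (N) it stops when the force on the tool has changed by that much, and returns True; else False.
- env.set_joints(angles): joint-space move.
- env.gripper_to(opening, grasp_force=None): opening from 0.0 (shut) to 1.0 (fully open); grasp_force is the grip in N (None keeps the last); returns when the fingers have stopped.
- env.dwell(seconds).
- env.inverse_kinematics(position, orientation): joint angles nearest the present ones, or None.
- env.read_state(): the state.
- env.grab_frame(name): name is "scene" or "top" or "wrist"; returns a dict with "image" (400x640x3 uint8, blue, green, red), "fx", "fy", "cx", "cy" (pixels), "D" ([k1, k2, p1, p2, k3] as OpenCV has them; the pictures are not rectified), "position" and "orientation" of the camera in the world. Camera axes: x right, y up, looking along -z (the intrinsics and any distortion apply to the point x, -y, -z); pixel columns grow to the right and rows downward; lengths in m; the calibration is good to about 2 mm. A picture is of the moment at which its call begins. There is no depth.
A pose or a line that the arm cannot do raises env.Unreachable and nothing moves.
- env.close_job(): hands the job in, once; it reports no verdict.
Trained networks look in a picture, given as the dict that the camera call returned (one of the last four; its "shot" number tells which), for a name from the list of things; names that differ only in an ending like _2 or _b are one class to them, and where a whole thing is asked for, a point or a joint stands for the part that bears it (a point fixed in the world has none). Each returns a list of dicts, best first, with "score" (0 to 1); they miss things now and then, are a little off and sometimes report something else, mostly with a low value. They report only what shows in the picture. A call takes as long as a camera call. They do not tell look-alikes from the thing itself.
- env.search_frame(picture, thing): "xyz" ([x, y, z] in m, in world coordinates, good to about 4 mm: the middle of the surface that is visible of it).
- env.trace(picture, thing): "mask" (400x640 bool, what is visible of it).
The state is a dict: "clock": time; "joint_positions": joint angles; "qvel": joint speeds; "joint_torque": joint torques, N m; "position": TCP position; "tool_rot": TCP orientation; "force": force on the tool from outside, world axes, zero at the start; "wrist_torque": the same for the moment, N m; "opening": opening from 0.0 (shut) to 1.0 (fully open).
Only numpy, scipy, OpenCV 4.12 (cv2) and the standard library are available. Lean on these libraries where they do the work, as an engineer would, in place of code of your own. Each camera call takes 0.05 s, during which the arm holds its last target.

## Working session

There is one attempt and no reset: what is moved stays moved. The work goes in short steps, each a Python script; the robot and the scene stay as the last script left them, time stands still between calls to the robot, and variables do not carry over. Pictures are saved under pics/ and viewed, and the job is handed in when it is done.

```bash
mkdir -p pics; ls; cat > h.py <<'E'
import numpy as np, cv2, pickle
from workcell import env
def save(f,n): cv2.imwrite('pics/'+n,f['image'])
E
python3 - <<'E'
from h import *
s=env.read_state(); print(s)
for n in ['scene','top','wrist']:
    f=env.grab_frame(n); save(f,n+'0.png'); print(n,f['shot'],f['fx'],f['fy'],f['cx'],f['cy'],f['D'],f['position'],f['orientation'])
    pickle.dump(f,open(n+'0.pkl','wb'))
    for t in ['jig','stop_screw','screw_grip','finger_face','leaf','leaf_tip','tin','offcut','stop_collar']:
        print(t,[(round(d['score'],2),np.round(d['xyz'],3).tolist()) for d in env.search_frame(f,t)])
print(env.read_state()['clock'])
E
```

```text
pics
{'clock': 0.0, 'joint_positions': array([ 8.96453807e+01,  2.20911213e+01,  3.77567373e-01, -2.94959581e-02,
       -6.84119650e+01, -1.48161275e+01]), 'qvel': array([ 0.02865384, -0.01154798,  0.10774021, -0.16176824,  0.05583147,
        0.06137835]), 'joint_torque': array([ 3.55694219e-04, -3.90659165e+01,  1.87403083e+01,  4.21978220e+00,
        1.09617761e-02, -1.93043743e-04]), 'position': array([0.16338615, 0.6026177 , 0.22143941]), 'tool_rot': array([-8.98716444e+01,  5.60610743e-03,  1.64818377e+02]), 'force': array([ 0.38762716,  0.14953151, -0.12733734]), 'wrist_torque': array([0.02790049, 0.04889874, 0.00162258]), 'opening': 1.0008441680845865}
scene 1 456.2027182867935 456.2027182867935 320.747844648807 204.46650171761675 [-0.02671521  0.          0.          0.          0.        ] [1.10879968 0.20133016 0.76663355] [ 4.06106962e+01 -2.42638281e-02  1.09252228e+02]
jig [(0.56, [0.634, 0.1, 0.014])]
stop_screw [(0.71, [0.622, 0.196, 0.105])]
screw_grip [(0.67, [0.621, 0.198, 0.106])]
finger_face [(0.86, [0.626, 0.192, 0.057])]
leaf [(0.84, [0.65, -0.073, 0.016]), (
[... 725 characters left out ...]
9, 0.06])]
leaf [(0.9, [0.641, -0.294, 0.0]), (0.69, [0.632, -0.072, 0.014])]
leaf_tip [(0.91, [0.632, -0.074, 0.018]), (0.72, [0.729, 0.245, 0.045]), (0.65, [0.382, -0.233, 0.007]), (0.64, [0.642, -0.297, 0.007]), (0.59, [0.513, -0.067, 0.017])]
tin [(0.76, [0.728, 0.244, 0.044])]
offcut [(0.66, [0.512, -0.069, 0.015])]
stop_collar [(0.88, [0.615, 0.189, 0.061])]
wrist 3 287.6620640095197 287.6620640095197 321.6644418430913 200.50677602060105 [-0.05200265  0.          0.          0.          0.        ] [0.22613302 0.58594339 0.38468869] [-1.40004643e+01  2.37634371e-02 -1.05205555e+02]
jig []
stop_screw []
screw_grip []
finger_face []
leaf []
leaf_tip []
tin []
offcut []
stop_collar []
1.5
```

View pics/scene0.png

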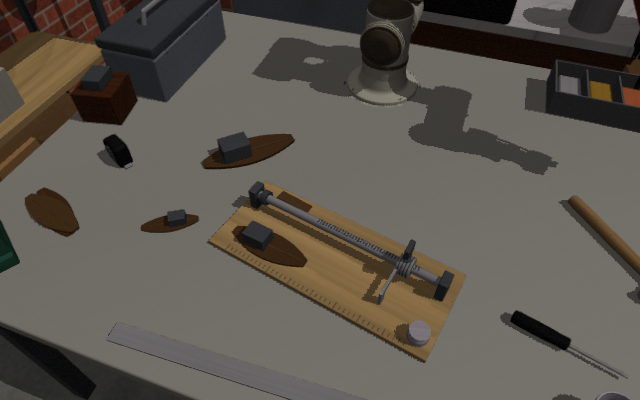

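View pics/top0.png

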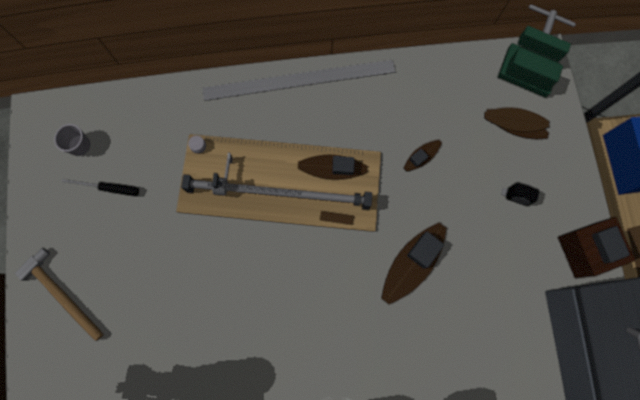

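```bash
cat >> h.py <<'E'
from scipy.spatial.transform import Rotation as R
def ray(f,px):
    K=np.array([[f['fx'],0,f['cx']],[0,f['fy'],f['cy']],[0,0,1]])
    u=cv2.undistortPoints(np.array([[px]],float),K,np.array(f['D'],float))[0,0]
    d=R.from_euler('xyz',f['orientation'],degrees=True).apply([u[0],-u[1],-1]); return np.array(f['position']),d
def atz(f,px,z):
    p,d=ray(f,px); return p+d*(z-p[2])/d[2]
def proj(f,X):
    Rc=R.from_euler('xyz',f['orientation'],degrees=True)
    c=Rc.inv().apply(np.atleast_2d(X)-np.array(f['position']))*[1,-1,-1]
    K=np.array([[f['fx'],0,f['cx']],[0,f['fy'],f['cy']],[0,0,1]])
    return cv2.projectPoints(c,np.zeros(3),np.zeros(3),K,np.array(f['D'],float))[0][:,0]
E
python3 - <<'E'
from h import *
for n in ['scene','top']:
    f=pickle.load(open(n+'0.pkl','rb'))
    # board corners
    c={'scene':[(465,279),(424,356),(208,240),(261,183)],'top':[(178,211),(190,135),(382,151),(377,230)]}[n]
    for p in c: print(n,p,atz(f,p,.012).round(4))
    print(proj(f,[[0,0,0]]))
print(env.inverse_kinematics([.62,.1,.28],[-90,0,180]),env.inverse_kinematics([.62,.1,.28],[-90,0,0]))
E
```

```text
scene (465, 279) [0.5843 0.3114 0.012 ]
scene (424, 356) [0.7605 0.2662 0.012 ]
scene (208, 240) [ 0.6644 -0.1979  0.012 ]
scene (261, 183) [ 0.482 -0.161  0.012]
[[381.77606115  83.9452111 ]]
top (178, 211) [0.5731 0.3069 0.012 ]
top (190, 135) [0.7632 0.2666 0.012 ]
top (382, 151) [ 0.6643 -0.2018  0.012 ]
top (377, 230) [ 0.471  -0.1602  0.012 ]
[[334.88602709 447.4663701 ]]
[ 2.39035482e+01  2.05539620e+01  6.40903442e+00  2.54444375e-14
 -7.58550724e+01  6.60964518e+01] [ 2.39035482e+01  2.05539620e+01  6.40903442e+00 -2.54444375e-14
 -7.58550724e+01 -1.13903548e+02]
```

```bash
python3 - <<'E'
from h import *
env.goto([.60,.10,.22],[-90,0,-11.7])
f=env.grab_frame('wrist'); save(f,'w1.png'); pickle.dump(f,open('w1.pkl','wb'))
print(f['position'],f['orientation'],env.read_state()['clock'])
for t in ['stop_screw','screw_grip','finger_face','leaf','leaf_tip','tin','offcut','stop_collar']:
        print(t,[(round(d['score'],2),np.round(d['xyz'],3).tolist(),proj(f,d['xyz'])[0].round()) for d in env.search_frame(f,t)])
E
```

```text
[0.53439445 0.11391155 0.38213189] [-1.40868423e+01 -2.72081230e-02  7.83323262e+01] 3.9167
stop_screw []
screw_grip [(0.96, [0.613, 0.192, 0.105], array([414., 192.]))]
finger_face [(0.96, [0.613, 0.199, 0.06], array([409., 183.]))]
leaf [(0.9, [0.623, -0.064, 0.017], array([205., 223.])), (0.83, [0.386, -0.228, 0.01], array([37., 73.]))]
leaf_tip [(0.87, [0.63, -0.061, 0.017], array([209., 227.])), (0.71, [0.391, -0.224, 0.005], array([44., 76.]))]
tin []
offcut []
stop_collar [(0.61, [0.618, 0.188, 0.063], array([400., 189.]))]
```

View pics/w1.png

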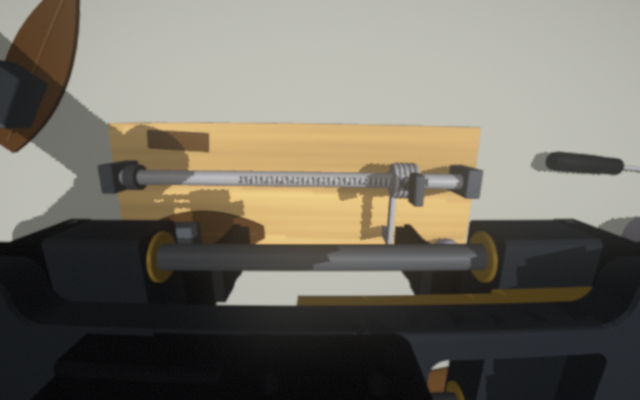

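```bash
python3 - <<'E'
from h import *
f=pickle.load(open('w1.pkl','rb'))
print('rail',[atz(f,p,.045).round(4) for p in [(125,176),(455,182)]],'edge',[atz(f,p,.012).round(4) for p in [(110,123),(480,127)]])
print('head',atz(f,(417,188),.107))
env.goto([.60,.11,.22],[-90,0,168.3])
f=env.grab_frame('wrist'); save(f,'w2.png'); pickle.dump(f,open('w2.pkl','wb'))
print(f['position'],f['orientation'],env.read_state()['clock'],env.read_state()['joint_positions'])
for t in ['screw_grip','finger_face','leaf','leaf_tip','tin','stop_collar']:
        print(t,[(round(d['score'],2),np.round(d['xyz'],3).tolist(),proj(f,d['xyz'])[0].round()) for d in env.search_frame(f,t)])
E
```

```text
rail [array([ 0.539 , -0.1306,  0.045 ]), array([0.6273, 0.2587, 0.045 ])] edge [array([ 0.47 , -0.15 ,  0.012]), array([0.5718, 0.3118, 0.012 ])]
head [0.60857418 0.19425507 0.107     ]
[0.66351769 0.09659244 0.3821285 ] [-1.39992114e+01  2.01855256e-02 -1.01746922e+02] 7.0083 [ 2.55756315e+01  2.06827361e+01 -1.99781421e+00  4.36293360e-04
 -6.73208682e+01  5.27161016e+01]
screw_grip [(0.62, [0.612, 0.194, 0.108], array([236., 202.]))]
finger_face [(0.68, [0.624, 0.196, 0.059], array([244., 182.])), (0.22, [0.639, -0.072, 0.017], array([458., 122.]))]
leaf [(0.93, [0.638, -0.071, 0.015], array([457., 122.])), (0.87, [0.642, -0.282, 0.002], array([605.,  90.])), (0.66, [0.454, -0.302, 0.006], array([617., 220.]))]
leaf_tip [(0.81, [0.64, -0.282, 0.006], array([608.,  91.])), (0.58, [0.643, -0.071, 0.017], array([457., 118.])), (0.55, [0.456, -0.301, 0.007], array([617., 220.])), (0.41, [0.511, -0.056, 0.019], array([456., 220.]))]
tin [(0.85, [0.727, 0.244, 0.042], array([184., 101.])), (0.19, [0.627, 0.191, 0.064], array([246., 179.]))]
stop_collar [(0.94, [0.63, 0.189, 0.062], array([248., 176.]))]
```

View pics/w2.png

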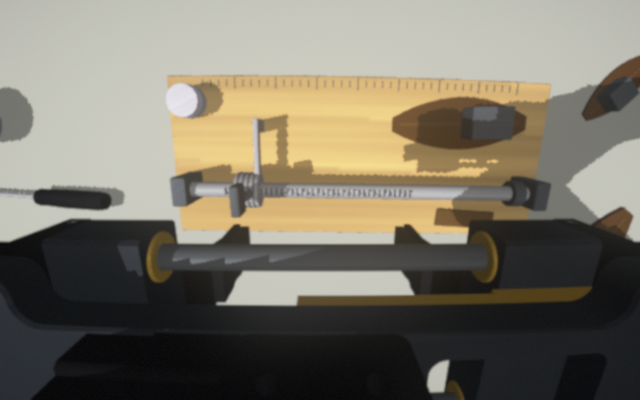

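```bash
python3 - <<'E'
from h import *
f=pickle.load(open('w2.pkl','rb'))
c=f['image'][70:220,160:560]; cv2.imwrite('pics/w2c.png',cv2.resize(c,None,fx=2,fy=2,interpolation=cv2.INTER_CUBIC))
c=f['image'][100:220,210:420]; cv2.imwrite('pics/w2d.png',cv2.resize(c,None,fx=3.8,fy=3.8,interpolation=cv2.INTER_CUBIC))
E
```

```text
(no output)
```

View pics/w2c.png

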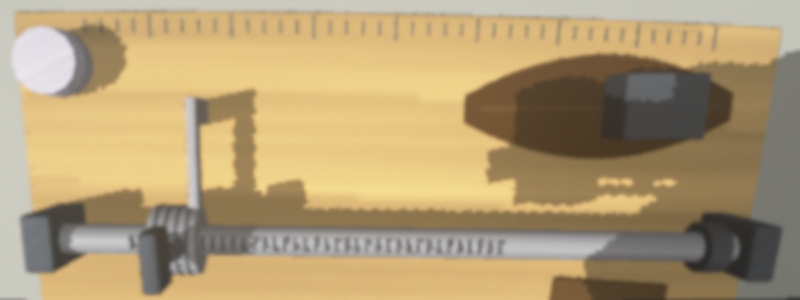

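View pics/w2d.png

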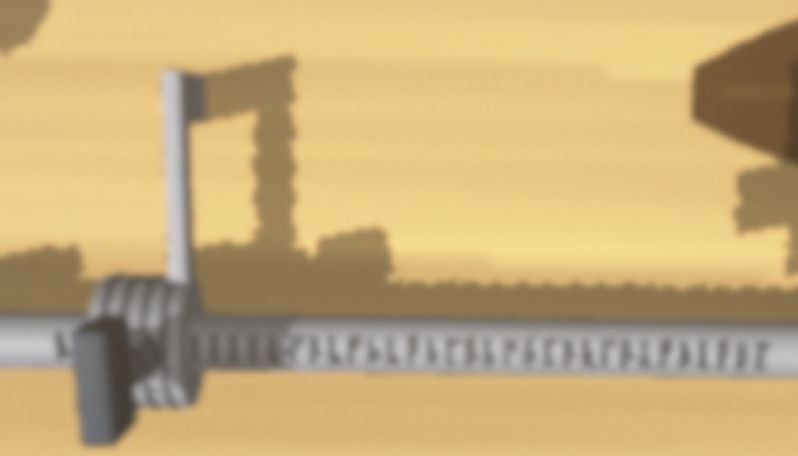

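```bash
cat > fit.py <<'E'
from h import *
from scipy.optimize import least_squares
w1=pickle.load(open('w1.pkl','rb'));w2=pickle.load(open('w2.pkl','rb'))
def J(p,P):
    c,s=np.cos(p[2]),np.sin(p[2]); P=np.atleast_2d(P)
    return np.c_[p[0]+c*P[:,0]-s*P[:,1],p[1]+s*P[:,0]+c*P[:,1],P[:,2]]
obs=[(w1,(110,123),(-.065,-.24,.012)),(w1,(480,127),(-.065,.24,.012)),
(w2,(168.5,76),(.135,.24,.012)),(w2,(550,83.5),(.135,-.24,.012))]
def res(p): return np.concatenate([proj(f,J(p,X))[0]-u for f,u,X in obs])
s=least_squares(res,[.586,.061,-.204])
p=s.x
if __name__=='__main__':
    print(p,np.degrees(p[2]),s.fun.round(2))
    inv=lambda P:R.from_euler('z',-p[2]).apply(np.array(P)-[p[0],p[1],0])
    for n,f,u,z in [('face',w2,(263.9,125.8),.013),('tip',w2,(392.6,124.7),.0145),('tail',w2,(526,121),.017),('rail',w2,(440,194),.054),('rail',w2,(300,191),.054),('rail',w1,(200,178),.054),('head',w2,(232,195),.107),('head',w1,(417,188),.107)]:
        print(n,inv(atz(f,u,z)).round(4))
    # head and collar overlay
    for f in(w1,w2): print(proj(f,J(p,[[0,.135,.107],[.016,.135,.107],[-.016,.135,.107]])).round(1))
E
python3 fit.py
```

```text
[ 0.58338744  0.06569636 -0.2184231 ] -12.514721866749012 [-3.69 -0.8   1.73 -0.22 -3.05 -0.83  1.4  -0.34]
face [0.0747 0.1198 0.013 ]
tip [ 0.0782 -0.0405  0.0145]
tail [ 0.0873 -0.2099  0.017 ]
rail [-0.0005 -0.0929  0.054 ]
rail [0.0008 0.072  0.054 ]
rail [-0.0009 -0.1042  0.054 ]
head [0.0073 0.1352 0.107 ]
head [-0.0033  0.131   0.107 ]
[[420.7 191.3]
 [419.2 207. ]
 [422.3 175.2]]
[[232.6 202.2]
 [231.7 186.4]
 [233.6 217.6]]
```

```bash
python3 - <<'E'
from h import *
from fit import p,J
yaw0=np.degrees(p[2])+180
c=J(p,[0,.133,0])[0]
env.gripper_to(.5,25)
env.goto([c[0],c[1],.13],[-90,0,yaw0])
env.move_straight([c[0],c[1],.080],rate=.08,force_limit=8)
s=env.read_state(); print(s['position'],s['force'],s['clock'],c)
f=env.grab_frame('wrist'); save(f,'w3.png')
env.gripper_to(0,25)
s=env.read_state(); print(s['position'],s['tool_rot'],s['force'],s['wrist_torque'],s['opening'],s['opening']*87,s['clock'],s['joint_positions'])
f=env.grab_frame('scene'); save(f,'s3.png');cv2.imwrite('pics/s3c.png',cv2.resize(f['image'][180:330,300:500],None,fx=4,fy=4))
E
```

```text
[0.61264394 0.19563252 0.08037516] [ 0.59399384 -0.1221042   0.30389545] 9.6333 [0.61220727 0.19553633 0.        ]
[0.61228807 0.19566967 0.08011809] [-9.00163755e+01  1.26566121e-02  1.67487936e+02] [0.08514049 0.44777426 0.62047731] [0.14073992 0.02940793 0.03925553] 0.12808659657075025 11.143533901655271 10.3583 [ 3.21158528e+01  3.08426096e+01 -7.04326314e+00 -3.50175371e-03
 -5.20936160e+01  4.53742359e+01]
```

View pics/w3.png

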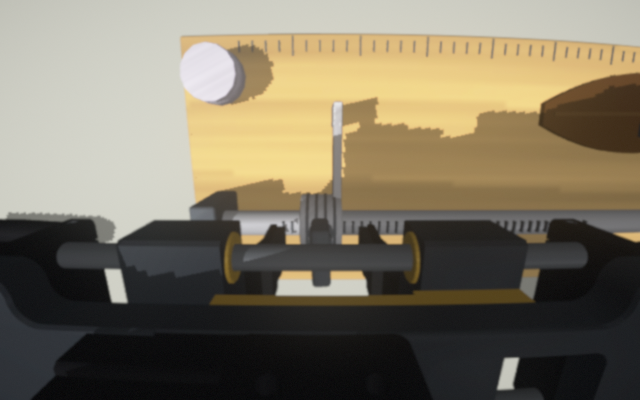

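View pics/s3c.png

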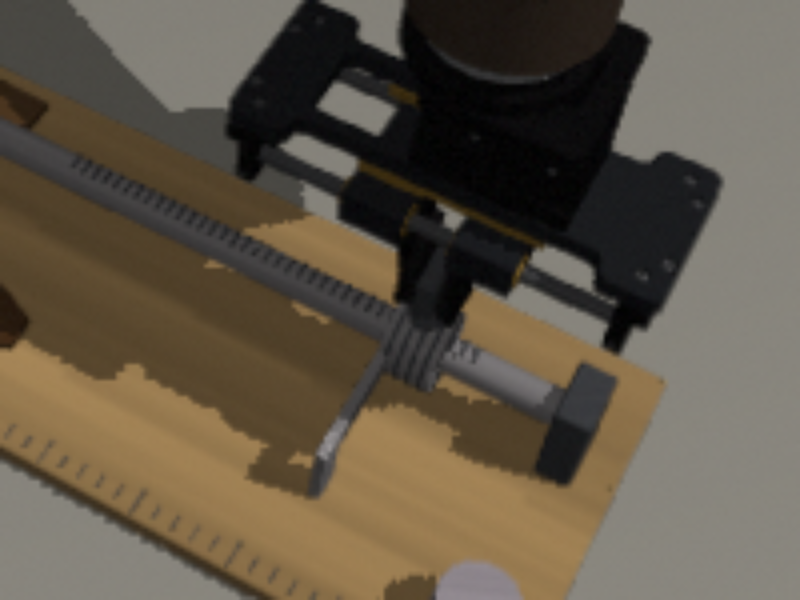

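```bash
python3 - <<'E'
from h import *
from fit import p,J
yaw0=np.degrees(p[2])+180
c=J(p,[0,.133,0])[0]
for a in [.25,.5,.75,1.0,1.25]:
    env.move_straight([c[0],c[1],.080+.0035*a],[-90,0,yaw0+np.degrees(a)],rate=.0025)
    s=env.read_state(); print(a,s['position'],s['tool_rot'][2],s['force'].round(2),s['wrist_torque'].round(3),s['opening']*87,s['clock'])
f=env.grab_frame('scene'); save(f,'s4.png');cv2.imwrite('pics/s4c.png',cv2.resize(f['image'][180:330,300:500],None,fx=4,fy=4))
E
```

```text
0.25 [0.61225307 0.19550811 0.08083495] -178.30905007516824 [ 0.71 -0.1   0.07] [ 0.037 -0.118 -0.054] 11.479035003748997 10.85
0.5 [0.61225531 0.19537235 0.08171903] -164.02401080285614 [ 0.5  -0.55 -0.38] [-0.222 -0.114 -0.025] 11.6172716634702 11.2917
0.75 [0.61228496 0.19530885 0.0825903 ] -149.71147124999592 [ 1.06 -1.69 -0.6 ] [-0.477 -0.346 -0.091] 11.560615256245281 11.7333
1.0 [0.61234534 0.1952388  0.08347609] -135.3960774292614 [ 2.67 -2.23 -0.47] [-0.691 -0.565 -0.043] 11.835194093447488 12.175
1.25 [0.61251472 0.19546847 0.08439547] -121.06764838405316 [ 2.19 -1.52 -1.31] [-0.712 -0.864 -0.024] 11.266845965451841 12.6167
```

View pics/s4c.png

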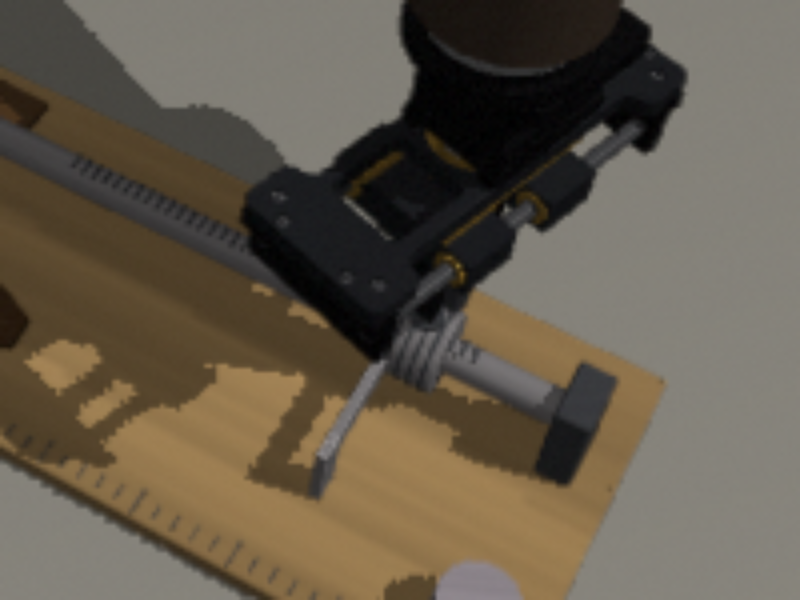

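```bash
python3 - <<'E'
from h import *
from fit import p,J
yaw0=np.degrees(p[2])+180
for y in [.113,.073,.033,.003]:
    c=J(p,[0,y,0])[0]
    r=env.move_straight([c[0],c[1],.080+.0035*1.25],rate=.06,force_limit=15)
    s=env.read_state(); print(y,r,s['position'],s['force'].round(2),s['wrist_torque'].round(3),s['opening']*87,s['clock'])
    if r: break
f=env.grab_frame('scene'); save(f,'s5.png');cv2.imwrite('pics/s5c.png',cv2.resize(f['image'][180:330,220:480],None,fx=3,fy=3))
E
```

```text
0.113 False [0.60787375 0.17497376 0.0844633 ] [ 2.48 -2.78 -2.82] [-0.798 -1.306 -0.151] 11.317532030085198 13.15
0.073 False [0.59915082 0.13590384 0.08446653] [ 3.62 -3.1  -1.31] [-0.909 -1.545 -0.113] 11.460105158497107 13.9667
0.033 False [0.59046876 0.09674923 0.08448022] [ 5.91 -2.28 -2.7 ] [-0.541 -1.692 -0.086] 11.555681839482729 14.7833
0.003 False [0.58395503 0.06740918 0.08446879] [ 6.23 -1.64 -3.13] [-0.724 -1.705 -0.112] 11.226176770395965 15.4333
```

View pics/s5c.png

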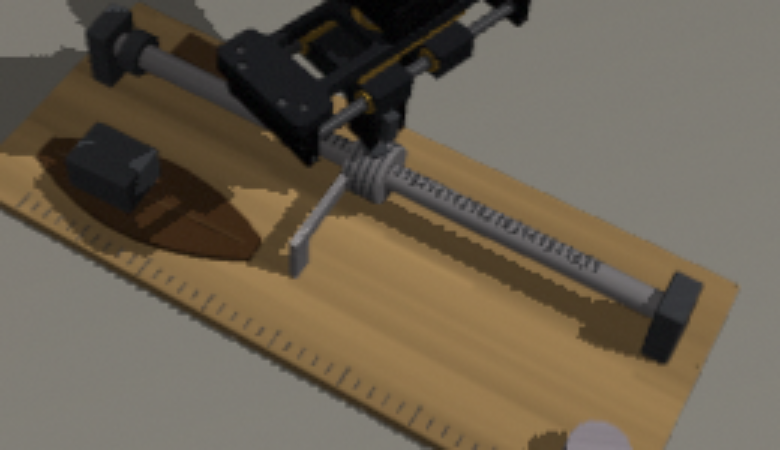

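```bash
python3 - <<'E'
from h import *
from fit import p,J
yaw0=np.degrees(p[2])+180
env.gripper_to(.5)
c=J(p,[0,.003,0])[0]
env.move_straight([c[0],c[1],.135],rate=.12)
c=J(p,[0,-.025,0])[0]
env.goto([c[0],c[1],.135],[-90,0,yaw0])
env.dwell(.15)
f=env.grab_frame('wrist'); save(f,'w6.png'); pickle.dump(f,open('w6.pkl','wb'))
print(env.read_state()['clock'],f['position'],f['orientation'])
print([(round(d['score'],2),np.round(d['xyz'],3).tolist(),proj(f,d['xyz'])[0].round()) for d in env.search_frame(f,'screw_grip')])
c=f['image'][60:260,220:460]; cv2.imwrite('pics/w6c.png',cv2.resize(c,None,fx=3,fy=3,interpolation=cv2.INTER_CUBIC))
E
```

```text
18.2 [0.64129728 0.02713901 0.29688173] [-1.40187281e+01  1.02733980e-02 -1.02514995e+02]
[(0.56, [0.59, 0.064, 0.112], array([285., 218.]))]
```

View pics/w6.png

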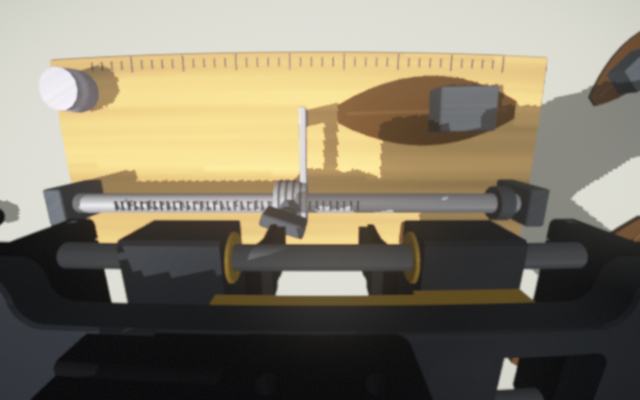

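View pics/w6c.png

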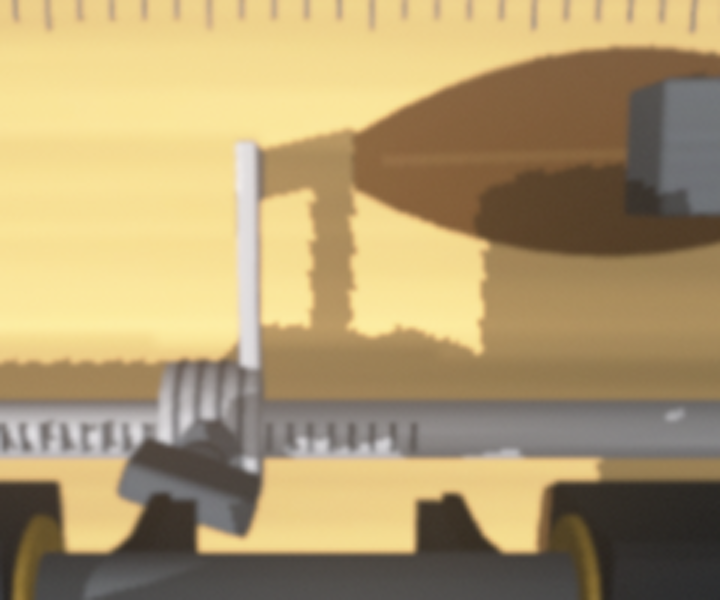

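```bash
python3 - <<'E'
from h import *
from fit import p,J
f=pickle.load(open('w6.pkl','rb'))
inv=lambda P:R.from_euler('z',-p[2]).apply(np.array(P)-[p[0],p[1],0])
for n,u,z in [('face',(307.3,117),.013),('tip',(337.3,113),.0145),('tipbot',(337.3,113),.012),('boardL',(53,60),.012),('boardR',(547,57),.012),('tail',(515,107),.017),('rail',(470,203),.045),('rail',(100,203),.045),('collar',(287,190),.06)]:
    print(n,inv(atz(f,u,z)).round(4))
# high-res intensity rows
g=cv2.cvtColor(f['image'],cv2.COLOR_BGR2GRAY)
for r in (109,111,113,116,118,120): print(r,g[r,294:345].tolist())
E
```

```text
face [ 0.076  -0.0114  0.013 ]
tip [ 0.0796 -0.0398  0.0145]
tipbot [ 0.0797 -0.0399  0.012 ]
boardL [0.1338 0.2348 0.012 ]
boardR [ 0.1342 -0.239   0.012 ]
tail [ 0.087  -0.2096  0.017 ]
rail [-0.0004 -0.1611  0.045 ]
rail [-0.0004  0.1823  0.045 ]
collar [0.0149 0.0041 0.06  ]
109 [219, 218, 219, 220, 225, 229, 229, 225, 223, 219, 203, 175, 167, 179, 187, 181, 173, 169, 166, 160, 155, 153, 152, 151, 149, 149, 149, 151, 150, 149, 150, 149, 149, 149, 149, 149, 149, 149, 149, 150, 148, 149, 148, 139, 123, 112, 110, 109, 110, 110, 110]
111 [218, 218, 218, 219, 223, 228, 227, 224, 222, 219, 203, 165, 134, 128, 138, 144, 146, 145, 146, 145, 146, 146, 145, 146, 145, 144, 145, 145, 144, 145, 144, 145, 145, 144, 145, 143, 144, 143, 144, 144, 144, 143, 138, 127, 117, 111, 110, 110, 109, 109, 109]
113 [219, 219, 219, 220, 224, 230, 229, 225, 222, 219, 203, 167, 132, 125, 135, 142, 145, 145, 144, 144, 144, 144, 145, 145, 144, 144, 143, 144, 143, 144, 143, 144, 143, 143, 143, 143, 142, 142, 143, 142, 143, 142, 135, 121, 112, 110, 109, 109, 109, 109, 108]
116 [221, 221, 221, 222, 227, 231, 230, 225, 222, 219, 205, 168, 133, 125, 136, 144, 147, 146, 147, 147, 146, 146, 145, 145, 144, 145, 146, 145, 145, 144, 145, 145, 145, 144, 144, 145, 144, 143, 144, 144, 144, 143, 137, 126, 115, 109, 110, 110, 108, 109, 108]
118 [223, 222, 222, 222, 225, 231, 232, 227, 223, 219, 204, 169, 134, 126, 138, 145, 146, 147, 147, 147, 147, 147, 147, 146, 146, 145, 146, 146, 147, 146, 145, 146, 146, 146, 145, 144, 145, 145, 145, 145, 144, 144, 139, 127, 116, 110, 109, 109, 108, 108, 108]
120 [223, 223, 224, 223, 227, 233, 231, 225, 222, 219, 205, 169, 134, 127, 137, 146, 148, 147, 148, 148, 148, 149, 147, 147, 147, 147, 148, 147, 147, 147, 147, 146, 146, 146, 146, 146, 145, 146, 146, 145, 145, 144, 143, 133, 119, 112, 108, 108, 108, 108, 108]
```

```bash
python3 - <<'E'
from h import *
from fit import p,J
yaw0=np.degrees(p[2])+180
inv=lambda P:R.from_euler('z',-p[2]).apply(np.array(P)-[p[0],p[1],0])
z=.080+.0035*1.25; yw=yaw0+np.degrees(1.25)
def st(n):
    s=env.read_state(); print(n,inv(s['position']).round(4),R.from_euler('z',-p[2]).apply(s['force']).round(2),s['wrist_torque'].round(3),(s['opening']*87).round(2),round(s['clock'],2))
c=J(p,[0,.003,0])[0]
env.goto([c[0],c[1],.135],[-90,0,yw])
env.move_straight([c[0],c[1],z],rate=.08,force_limit=8); st('down')
env.gripper_to(0,25); st('grip')
for y in [-.015,-.0235]:
    c=J(p,[0,y,0])[0]
    r=env.move_straight([c[0],c[1],z],rate=.03,force_limit=12); st(y)
env.dwell(.1); st('d')
f=env.grab_frame('scene'); save(f,'s7.png');cv2.imwrite('pics/s7c.png',cv2.resize(f['image'][180:330,220:420],None,fx=4,fy=4,interpolation=cv2.INTER_CUBIC))
E
```

```text
Traceback (most recent call last):
AttributeError: 'float' object has no attribute 'round'
```

```bash
cat >> h.py <<'E'
def st(n):
    from fit import p
    s=env.read_state(); q=R.from_euler('z',-p[2])
    print(n,q.apply(s['position']-np.array([p[0],p[1],0])).round(4),q.apply(s['force']).round(2),s['wrist_torque'].round(3),round(float(s['opening']*87),2),round(s['clock'],2),flush=True)
E
python3 - <<'E'
from h import *
from fit import p,J
z=.080+.0035*1.25
st('down')
env.gripper_to(0,25); st('grip')
for y in [-.015,-.0235]:
    c=J(p,[0,y,0])[0]
    r=env.move_straight([c[0],c[1],z],rate=.03,force_limit=12); st(y)
env.dwell(.1); st('d')
f=env.grab_frame('scene'); save(f,'s7.png');cv2.imwrite('pics/s7c.png',cv2.resize(f['image'][180:330,220:420],None,fx=4,fy=4,interpolation=cv2.INTER_CUBIC))
E
```

```text
down [0.0004 0.0032 0.0847] [-0.11 -0.3   0.13] [-0.083 -0.055  0.013] 43.15 20.14
grip [0.0008 0.0031 0.0847] [ 3.03 -0.07 -0.62] [-0.551 -0.762  0.007] 11.4 20.82
-0.015 [ 0.0005 -0.0153  0.0846] [ 4.37 -0.1   0.05] [-0.635 -1.603 -0.059] 11.06 21.57
-0.0235 [ 0.0005 -0.0238  0.0846] [5.66 0.54 0.05] [-0.314 -1.718 -0.045] 11.32 22.01
d [ 0.0005 -0.0238  0.0846] [ 5.81 -0.53 -0.15] [-0.38  -1.742 -0.013] 11.51 22.11
```

View pics/s7c.png

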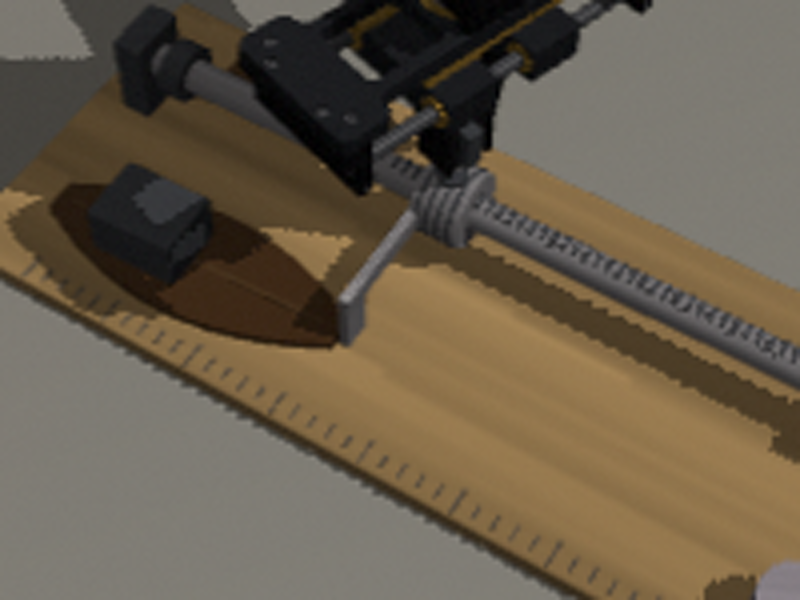

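```bash
python3 - <<'E'
from h import *
from fit import p,J
yaw0=np.degrees(p[2])+180
c=J(p,[0.0003,-.0236,0])[0]
env.gripper_to(0,35)
for a in [1.0,.75,.5,.25,.1,0.0,-.03]:
    env.move_straight([c[0],c[1],.080+.0035*a],[-90,0,yaw0+np.degrees(a)],rate=.0025)
    st(a)
env.dwell(.2); st('d')
env.gripper_to(.5); st('open')
env.dwell(.1)
f=env.grab_frame('wrist'); save(f,'w8.png'); pickle.dump(f,open('w8.pkl','wb'))
c=f['image'][60:260,240:400]; cv2.imwrite('pics/w8c.png',cv2.resize(c,None,fx=3.7,fy=3,interpolation=cv2.INTER_CUBIC))
E
```

```text
1.0 [ 0.0006 -0.0238  0.0838] [ 6.22 -0.28  0.51] [-0.414 -1.534  0.062] 10.41 22.83
0.75 [ 0.0007 -0.0238  0.083 ] [ 5.89 -0.03  0.91] [-0.481 -1.628  0.066] 10.46 23.27
0.5 [ 0.0007 -0.0239  0.0821] [ 5.5  -0.56  0.71] [-0.506 -1.628  0.048] 10.54 23.72
0.25 [ 0.0007 -0.0239  0.0812] [ 5.04 -0.29  2.01] [-0.616 -1.516  0.025] 10.83 24.16
0.1 [ 0.0007 -0.024   0.0807] [ 5.27 -0.51  0.58] [-0.578 -1.56   0.048] 10.66 24.48
0.0 [ 0.0007 -0.024   0.0803] [ 5.75 -1.35  1.01] [-0.605 -1.559  0.057] 10.44 24.75
-0.03 [ 0.0007 -0.024   0.0802] [ 5.2  -1.37  1.85] [-0.579 -1.585 -0.01 ] 10.53 25.0
d [ 0.0007 -0.024   0.0802] [ 6.12 -1.95  1.37] [-0.581 -1.559  0.052] 10.59 25.2
open [ 0.0003 -0.0236  0.0799] [-0.19  0.56 -0.57] [-0.014 -0.024  0.06 ] 43.4 26.05
```

View pics/w8.png

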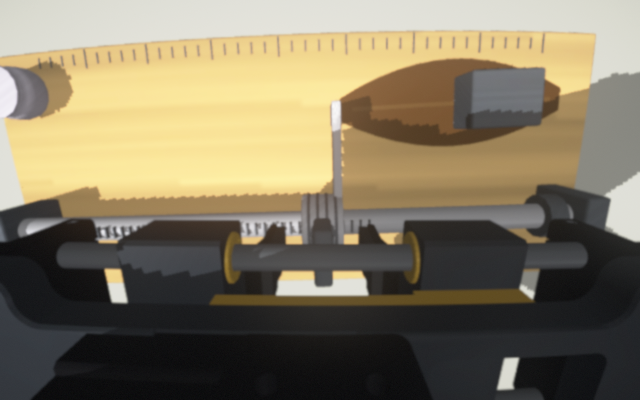

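View pics/w8c.png

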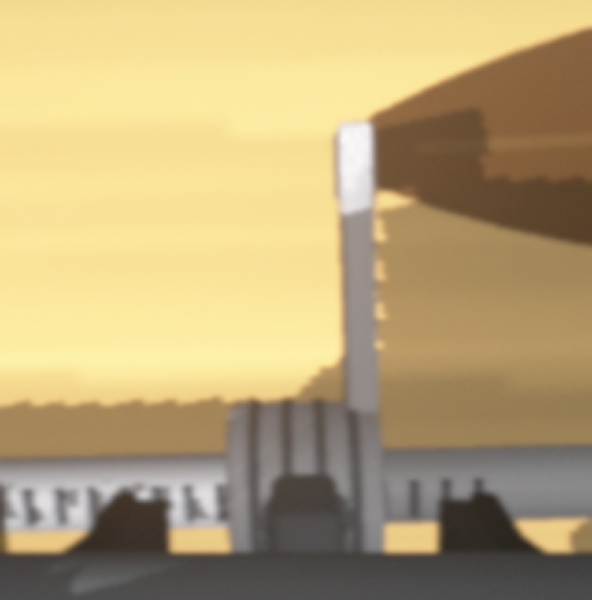

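```bash
python3 - <<'E'
from h import *
from fit import p,J
yaw0=np.degrees(p[2])+180
c=J(p,[0,-.0236,0])[0]
env.move_straight([c[0],c[1],.135],rate=.12)
c=J(p,[0,-.09,0])[0]
env.move_straight([c[0],c[1],.135],rate=.12)
env.dwell(.15)
f=env.grab_frame('wrist'); save(f,'w9.png'); pickle.dump(f,open('w9.pkl','wb')); st('v')
c=f['image'][80:240,220:320]; cv2.imwrite('pics/w9c.png',cv2.resize(c,None,fx=5,fy=3.7,interpolation=cv2.INTER_CUBIC))
g=cv2.cvtColor(f['image'],cv2.COLOR_BGR2GRAY)
for r in range(96,130,3): print(r,g[r,225:290].tolist())
E
```

```text
v [ 1.00e-04 -8.94e-02  1.35e-01] [-0.43  0.45  0.35] [ 0.018 -0.048 -0.083] 43.57 27.71
96 [228, 228, 228, 229, 229, 229, 229, 229, 229, 229, 229, 229, 229, 228, 229, 229, 229, 229, 229, 229, 229, 228, 229, 229, 229, 228, 229, 229, 229, 229, 229, 229, 229, 229, 229, 229, 229, 229, 229, 229, 229, 229, 229, 229, 229, 229, 229, 229, 229, 229, 229, 229, 228, 228, 225, 220, 210, 194, 173, 151, 133, 120, 114, 113, 112]
99 [229, 229, 229, 229, 229, 229, 229, 229, 229, 229, 229, 229, 229, 229, 229, 229, 229, 229, 229, 229, 229, 229, 229, 229, 229, 229, 229, 229, 229, 229, 229, 229, 229, 229, 229, 229, 229, 229, 229, 229, 229, 229, 229, 229, 229, 229, 229, 229, 229, 226, 222, 211, 192, 166, 140, 124, 117, 113, 113, 113, 112, 112, 112, 111, 111]
102 [229, 229, 229, 229, 229, 229, 229, 229, 229, 229, 229, 229, 229, 229, 229, 229, 229, 229, 229, 229, 229, 229, 229, 229, 229, 229, 229, 230, 229, 230, 229, 229, 230, 229, 229, 230, 229, 230, 230, 230, 229, 229, 229, 229, 227, 223, 214, 197, 175, 151, 131, 119, 114, 113, 113, 112, 113, 113, 112, 112, 112, 112, 111, 111, 111]
105 [229, 229, 229, 229
[... 2096 characters left out ...]
, 87, 87, 87, 86, 86, 86, 86, 85, 85, 86, 85, 85, 84, 84, 85]
126 [224, 224, 225, 224, 225, 224, 225, 224, 224, 224, 224, 224, 224, 224, 224, 224, 223, 223, 224, 224, 224, 223, 223, 223, 222, 221, 223, 228, 234, 240, 241, 232, 200, 148, 117, 109, 107, 108, 109, 110, 119, 132, 141, 144, 144, 144, 138, 130, 123, 116, 111, 105, 95, 88, 87, 85, 85, 86, 85, 85, 85, 85, 84, 84, 84]
129 [223, 222, 222, 223, 223, 223, 223, 222, 223, 222, 223, 222, 223, 222, 223, 223, 222, 222, 222, 223, 222, 222, 222, 222, 220, 219, 220, 225, 227, 227, 225, 219, 192, 152, 126, 137, 163, 182, 190, 192, 197, 207, 213, 216, 218, 220, 220, 218, 217, 214, 208, 196, 178, 154, 132, 115, 102, 93, 88, 86, 84, 85, 85, 85, 85]
```

View pics/w9.png

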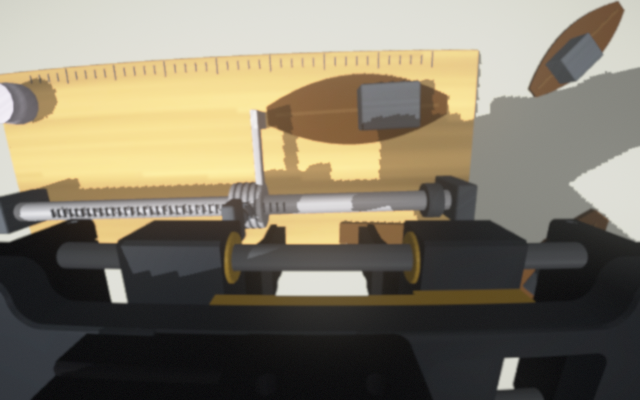

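View pics/w9c.png

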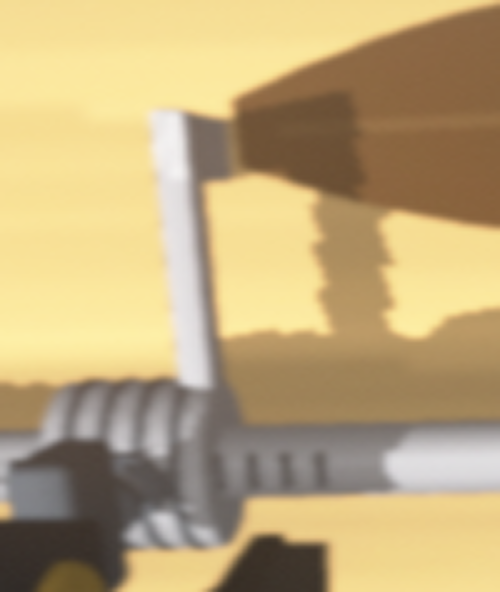

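```bash
python3 - <<'E'
from h import *
from fit import p,J
inv=lambda P:R.from_euler('z',-p[2]).apply(np.array(P)-[p[0],p[1],0])
f=pickle.load(open('w9.pkl','rb'))
print('w9 face',[inv(atz(f,(c,117),.013)).round(4)[1] for c in(264,264.5,265)],'tip',[inv(atz(f,(c,117),.017)).round(4) for c in(267,267.5,268)],inv(atz(f,(449,103),.017)))
f=pickle.load(open('w6.pkl','rb'))
print('w6 face',inv(atz(f,(307.8,115),.013)),'tip',inv(atz(f,(337,115),.012)),inv(atz(f,(337,115),.017)),'tail',inv(atz(f,(515,107),.017)))
E
```

```text
w9 face [np.float64(-0.0367), np.float64(-0.0372), np.float64(-0.0377)] tip [array([ 0.0777, -0.0403,  0.017 ]), array([ 0.0777, -0.0408,  0.017 ]), array([ 0.0777, -0.0412,  0.017 ])] [ 0.08604651 -0.21174131  0.017     ]
w6 face [ 0.07783242 -0.01185538  0.013     ] tip [ 0.07787982 -0.0396789   0.012     ] [ 0.07765181 -0.0394229   0.017     ] tail [ 0.08702644 -0.20961675  0.017     ]
```

```bash
python3 - <<'E'
from h import *
a=cv2.imread('pics/w3.png');b=cv2.imread('pics/w8.png')
ga=cv2.cvtColor(a,cv2.COLOR_BGR2GRAY);gb=cv2.cvtColor(b,cv2.COLOR_BGR2GRAY)
for r in (103,110,118,150,170,230,240,280): print(r,ga[r,300:350].tolist(),'\n   ',gb[r,300:350].tolist())
E
```

```text
103 [200, 200, 201, 201, 201, 201, 200, 201, 201, 201, 200, 201, 200, 201, 201, 201, 201, 200, 201, 201, 200, 201, 200, 200, 201, 200, 201, 201, 201, 201, 201, 198, 193, 194, 212, 224, 227, 228, 226, 226, 223, 208, 186, 187, 192, 189, 182, 178, 175, 169] 
    [225, 227, 228, 229, 230, 231, 231, 231, 231, 231, 231, 231, 230, 230, 230, 230, 230, 230, 230, 231, 231, 231, 230, 230, 230, 230, 230, 230, 229, 228, 221, 218, 234, 242, 242, 242, 243, 242, 241, 229, 182, 123, 100, 94, 92, 91, 90, 90, 89, 88]
110 [205, 205, 205, 205, 204, 205, 205, 205, 204, 205, 206, 205, 205, 205, 205, 205, 205, 206, 205, 205, 205, 204, 205, 205, 205, 205, 205, 204, 205, 204, 197, 178, 168, 194, 219, 219, 209, 203, 200, 198, 192, 176, 148, 133, 131, 132, 132, 131, 131, 131] 
    [222, 222, 222, 222, 222, 222, 222, 222, 222, 222, 222, 222, 222, 222, 222, 222, 222, 222, 222, 222, 222, 222, 221, 222, 222, 222, 222, 222, 220, 210, 186, 196, 231, 242, 246, 247, 244, 244, 241, 231, 188, 128, 97, 90, 90, 89, 89, 88, 88, 88]
118 [213, 212, 212, 213, 213, 213, 212, 213, 213, 213, 212, 212, 213, 213, 213, 213, 213, 212
[... 2107 characters left out ...]
   [199, 182, 151, 132, 131, 131, 127, 112, 93, 84, 84, 80, 74, 70, 71, 75, 77, 79, 79, 80, 80, 81, 80, 81, 81, 79, 80, 81, 80, 79, 77, 75, 79, 87, 94, 87, 80, 90, 112, 126, 131, 133, 135, 155, 188, 202, 205, 205, 206, 205]
280 [204, 204, 203, 204, 204, 204, 204, 203, 204, 203, 194, 167, 120, 78, 64, 66, 69, 69, 68, 69, 69, 70, 69, 69, 70, 70, 70, 70, 70, 83, 127, 175, 198, 204, 204, 203, 203, 203, 203, 204, 204, 204, 203, 203, 203, 203, 204, 204, 203, 204] 
    [219, 218, 218, 220, 220, 220, 221, 220, 220, 219, 220, 220, 219, 202, 151, 94, 72, 74, 75, 77, 76, 77, 78, 79, 79, 78, 78, 79, 79, 78, 78, 87, 135, 193, 219, 222, 222, 222, 223, 223, 223, 223, 224, 224, 224, 223, 223, 224, 224, 225]
```

```bash
python3 - <<'E'
from h import *
from fit import p,J
y1=np.degrees(p[2])
c=J(p,[.165,-.041,0])[0]
print(env.read_state()['joint_positions'], env.inverse_kinematics([c[0],c[1],.05],[-90,0,y1]))
env.goto([c[0],c[1],.07],[-90,0,y1])
env.dwell(.1)
f=env.grab_frame('wrist'); save(f,'w10.png'); pickle.dump(f,open('w10.pkl','wb')); st('v')
E
```

```text
[ 1.42544223e+01  2.07172861e+01 -1.52147013e+01 -1.34631742e-03
 -5.40591214e+01  6.15634238e+01] [ 1.17605722e+01  4.05056809e+01  6.86744594e+00 -2.54444375e-14
 -5.63617651e+01 -1.14275294e+02]
v [ 0.165  -0.041   0.0702] [-0.6   1.   -0.92] [ 0.045 -0.189 -0.04 ] 43.42 30.45
```

View pics/w10.png

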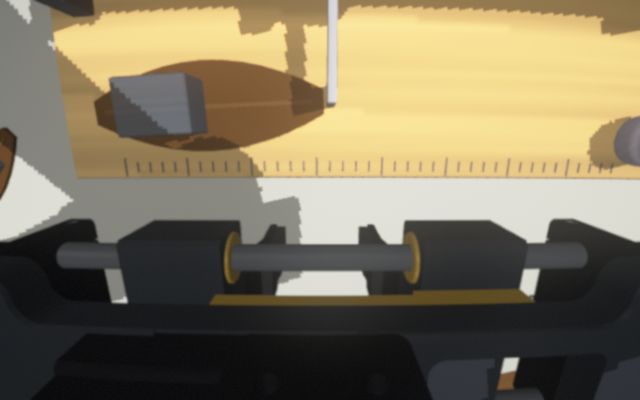

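```bash
python3 - <<'E'
from h import *
from fit import p,J
inv=lambda P:R.from_euler('z',-p[2]).apply(np.array(P)-[p[0],p[1],0])
f=pickle.load(open('w10.pkl','rb'))
c=f['image'][70:130,290:360]; cv2.imwrite('pics/w10c.png',cv2.resize(c,None,fx=10,fy=9,interpolation=cv2.INTER_CUBIC))
g=cv2.cvtColor(f['image'],cv2.COLOR_BGR2GRAY)
for r in range(88,110,2): print(r,g[r,310:345].tolist())
for z in (.012,.0145,.017): print(z,[inv(atz(f,(c,98),z)).round(4)[1] for c in (322,324,325,326,328)])
print('scale ticks', inv(atz(f,(127,165),.012)),inv(atz(f,(508,165),.012)))
E
```

```text
88 [85, 89, 90, 90, 90, 88, 87, 90, 94, 100, 107, 115, 125, 136, 140, 137, 134, 154, 189, 211, 218, 220, 221, 222, 224, 223, 220, 218, 218, 219, 220, 219, 219, 219, 219]
90 [83, 83, 84, 84, 84, 84, 85, 86, 85, 85, 86, 88, 99, 118, 133, 135, 133, 155, 189, 211, 218, 220, 221, 223, 224, 225, 226, 224, 220, 220, 220, 220, 220, 220, 221]
92 [83, 84, 83, 84, 85, 84, 84, 85, 85, 85, 85, 87, 95, 114, 131, 136, 134, 156, 190, 211, 217, 220, 221, 223, 224, 226, 225, 222, 220, 221, 221, 220, 220, 220, 221]
94 [83, 85, 84, 83, 84, 84, 85, 85, 84, 85, 85, 87, 95, 113, 131, 135, 134, 156, 191, 211, 218, 220, 221, 223, 226, 227, 226, 222, 220, 221, 220, 220, 221, 220, 221]
96 [82, 84, 83, 84, 84, 84, 84, 84, 84, 85, 85, 88, 95, 113, 131, 135, 134, 156, 191, 212, 218, 220, 222, 223, 226, 226, 223, 220, 220, 219, 219, 220, 220, 220, 220]
98 [84, 83, 82, 83, 85, 84, 84, 85, 85, 85, 86, 87, 93, 111, 130, 135, 134, 156, 191, 211, 219, 220, 222, 223, 225, 226, 223, 221, 219, 219, 219, 219, 219, 219, 219]
100 [86, 86, 85, 84, 84, 84, 84, 85, 85, 85, 86, 86, 91, 106, 127, 133, 133, 155, 189, 208, 216, 218
[... 453 characters left out ...]
 90, 105, 127, 134, 128, 116, 113, 115, 121, 125, 129, 146, 179, 205, 217, 219, 219, 219, 219, 219, 219, 219, 219]
108 [82, 83, 83, 84, 84, 86, 84, 85, 87, 87, 89, 90, 93, 115, 147, 171, 184, 190, 191, 194, 201, 205, 207, 214, 219, 222, 222, 223, 223, 222, 223, 223, 223, 223, 223]
0.012 [np.float64(-0.0409), np.float64(-0.0394), np.float64(-0.0387), np.float64(-0.038), np.float64(-0.0365)]
0.0145 [np.float64(-0.0409), np.float64(-0.0394), np.float64(-0.0387), np.float64(-0.038), np.float64(-0.0366)]
0.017 [np.float64(-0.0409), np.float64(-0.0395), np.float64(-0.0388), np.float64(-0.038), np.float64(-0.0366)]
scale ticks [ 0.12455785 -0.19403626  0.012     ] [0.12476201 0.1049611  0.012     ]
```

View pics/w10c.png

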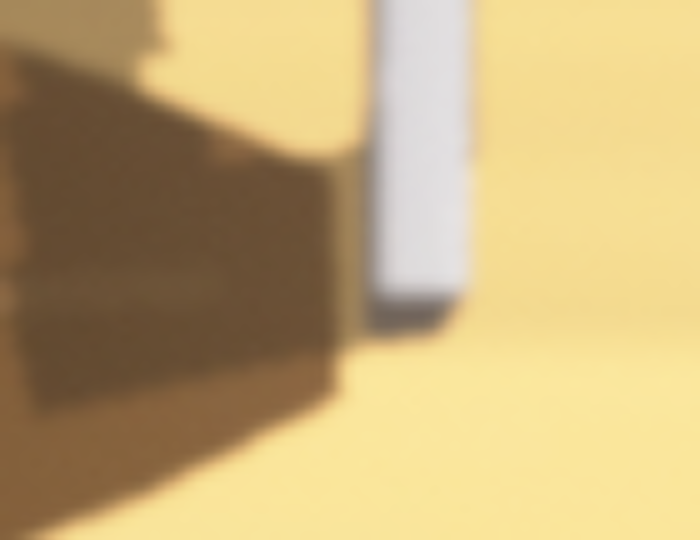

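```bash
python3 - <<'E'
from h import *
a=cv2.imread('pics/w3.png');b=cv2.imread('pics/w8.png')
A=[cv2.resize(i[195:245,280:400],None,fx=6.6,fy=5.5,interpolation=cv2.INTER_CUBIC) for i in(a,b)]
cv2.imwrite('pics/cmp.png',np.vstack(A))
E
```

```text
(no output)
```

View pics/cmp.png

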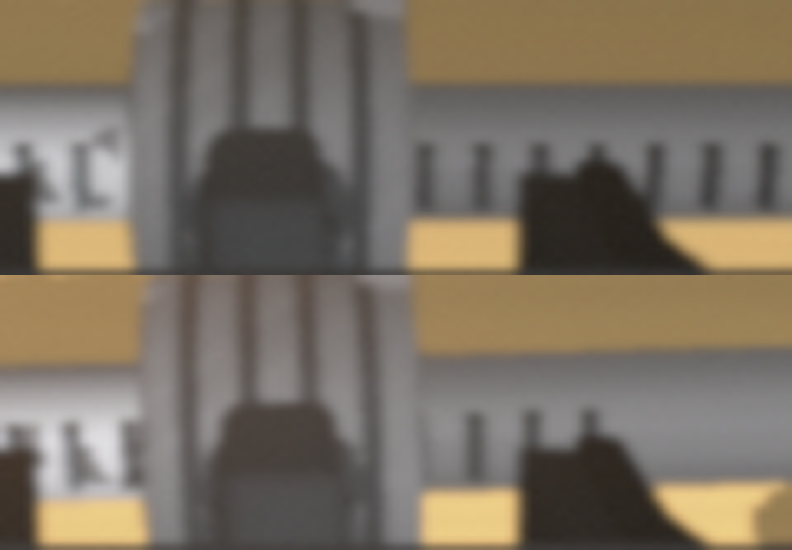

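```bash
python3 - <<'E'
from h import *
c=J=None
f=env.grab_frame('top'); save(f,'top9.png')
f0=pickle.load(open('top0.pkl','rb'))
A=[cv2.resize(x['image'][115:245,165:395],None,fx=3.4,fy=2.3,interpolation=cv2.INTER_CUBIC) for x in(f0,f)]
cv2.imwrite('pics/topcmp.png',np.vstack(A)[:600]); print(env.read_state()['clock'])
E
```

```text
30.5
```

View pics/topcmp.png

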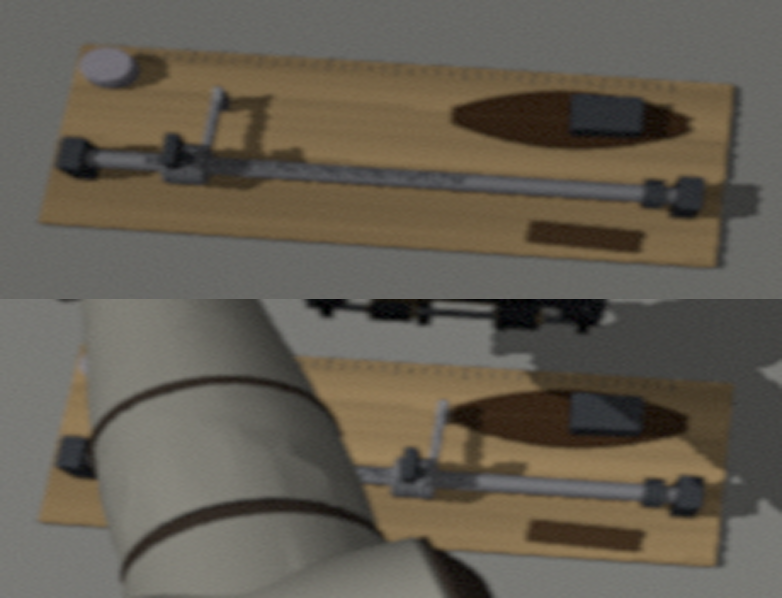

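```bash
python3 - <<'E'
from h import *
print(env.close_job(), env.read_state()['clock'])
E
```

```text
the job is handed in; nothing more can be done
the job is handed in; nothing more can be done
```

I loosened the screw by about 1.25 rad, slid the collar about 158 mm towards the leaf, and tightened the screw back to its end stop. I then let go and moved the gripper clear, handing the job in at about 30.5 s. The finger does not quite touch the leaf: it stands about 2.3 mm short of the tip.

- **Gap:** The last close picture shows a narrow strip of board between the finger and the tip, about 2.3 ± 0.3 mm wide. The screw looks seated midway between two rail teeth, judged from one blurred picture. If so, the next gap, 6 mm on, would have pushed the leaf about 3.7 mm, so I left the collar there. I did not tug on the collar to test the lock.
- **Screw:** The head is back in line with its starting direction, and I turned it slightly past my zero mark (–0.03 rad) against the stop.
- **Leaf and bystanders:** The tip is at the same place as before, within about 1 mm. The leaf and the offcut show no shift in the top pictures. The arm hid most of the tin in the last top picture. The last wrist picture shows only its edge, with no sign that it moved.
- **Measurements that disagreed:** An earlier estimate from picture and arm travel predicted a gap of about 1 mm. I put the difference down to the head lying about 1.4 mm off-centre in the jaws when I gripped it again. The collar's starting position did not match the 6 mm tooth spacing, so it was probably not seated in a gap at the start.

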